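# Start the hot rinse on the cafe pitcher rinser with the two-key chord

## Task

The pitcher rinser's catch tray has been left part-way out: push it fully home with the fingertips. Then press the two orange keys down together, one fingertip on each, hold both fully down for three seconds to start the hot rinse, and let go. Do not press one orange key without the other or before the tray is home, do not press the white keys, and leave the cup, jug and tamper where they stand.

Things in the scene. Friction and masses are not known exactly. Their poses are not given: they have to be found in the camera images.
- rinser: low steel machine fixed on the counter, 220 mm deep (its x), 340 mm wide (its y), flat top 75 mm above the counter; origin under its centre on the counter, front face (towards the robot) at its x = -110 mm; x points to its back, y to its left, z up
- tray (a joint): how far the catch tray sticks out of the rinser's front, in m: 0 = fully home, starts part-way out and can slide up to 0.09; stays where it is left, slides along the rinser's x with about 2 N of friction and stops hard at 0
- tray_front (a point): centre of the outer face of the catch tray's upright red front panel (200 mm wide, 14 to 64 mm above the counter, 14 mm thick; 14 mm proud of the rinser's front when home); moves with the tray; its axes are parallel to the rinser's. Behind the panel the tray is black with a slatted closed top 60 mm above the counter
- hot_pad: black key pad, 56 x 122 x 6 mm, on the rinser's flat top near the front, carrying two orange keys 60 mm apart along its y; origin at the centre of its underside (75 mm above the counter), axes parallel to the rinser's. It may be the left or the right pad; the pads are 170 mm apart
- cold_pad: identical black pad with two white keys, on the other side of the rinser's top; not to be pressed. Origin at the centre of its underside, axes parallel to the rinser's
- orange_left (a joint): travel of the left orange key in m: 0 = up (unpressed), 0.008 = fully down; spring return, needs about 1.5 N to start and 5 N to be fully down (each key)
- orange_right (a joint): travel of the right orange key in m: 0 = up (unpressed), 0.008 = fully down; spring return, needs about 1.5 N to start and 5 N to be fully down (each key)
- white_left (a joint): travel of the left white key in m: 0 = up (unpressed), 0.008 = fully down; spring return, needs about 1.5 N to start and 5 N to be fully down (each key)
- white_right (a joint): travel of the right white key in m: 0 = up (unpressed), 0.008 = fully down; spring return, needs about 1.5 N to start and 5 N to be fully down (each key)
- orange_left_top (a point): centre of the top face of the left orange key (round, 28 mm across, 105 mm above the counter when up, standing 12 mm above its grey collar when up, so 4 mm when fully down; collar 44 mm across); moves with the key. Its z is up
- orange_right_top (a point): centre of the top face of the right orange key (round, 28 mm across, 105 mm above the counter when up, standing 12 mm above its grey collar when up, so 4 mm when fully down; collar 44 mm across); moves with the key. Its z is up
- white_left_top (a point): centre of the top face of the left white key (round, 28 mm across, 105 mm above the counter when up, standing 12 mm above its grey collar when up, so 4 mm when fully down; collar 44 mm across); moves with the key. Its z is up
- white_right_top (a point): centre of the top face of the right white key (round, 28 mm across, 105 mm above the counter when up, standing 12 mm above its grey collar when up, so 4 mm when fully down; collar 44 mm across); moves with the key. Its z is up
- cup_mid (a point): small blue cup, 64 mm across, 60 mm tall, loose on the round rinse grille in the rear half of the rinser's top; point at its centre, 30 mm above its foot. Leave alone
- jug_mid (a point): steel milk jug with a handle, 84 mm across, 100 mm tall, loose on the counter beside the rinser; point at its centre, 50 mm up. Leave alone
- tamper_mid (a point): coffee tamper, steel foot 58 mm across, dark wooden handle, 88 mm tall, standing loose on the counter beside the rinser (either side); point on its axis 40 mm up. Leave alone

How it is judged:
On the way, in this order (a step that is already met when the one before it is completed fails the run):
1. the catch tray is pushed home (within 4 mm) (value of joint tray below 0.004 m), for 0.2 s.
2. with the tray home, both orange keys are held down together by the fingers (each more than 5 mm of its 8 mm) for 2.5 s (value of joint tray below 0.004 m and value of joint each of orange_left, orange_right above 0.005 m and contact force between the fingers and hot_pad above 2 N), for 2.5 s.
At the end, for the whole second after the job is handed in: tray within 4 mm of home, all four keys up again (within 1 mm), cup, jug and tamper within 15 mm of where they stood (value of joint tray below 0.004 m and value of joint each of orange_left, orange_right, white_left, white_right below 0.001 m and distance of each of cup_mid, jug_mid, tamper_mid from where it was at the start of the episode below 0.015 m); the robot touches nothing.
It fails at once if one orange key pressed (over 5 mm) while the other is still up (under 1 mm) ((value of joint orange_left above 0.005 m and value of joint orange_right below 0.001 m) or (value of joint orange_right above 0.005 m and value of joint orange_left below 0.001 m)).
It fails at once if an orange key pressed while the tray is out (value of joint tray above 0.008 m and value of joint any of orange_left, orange_right above 0.004 m).
It fails at once if a white key pressed (value of joint any of white_left, white_right above 0.003 m).
It fails at once if the cup, jug or tamper lifted, carried or pushed more than 15 mm (distance of any of cup_mid, jug_mid, tamper_mid from where it was at the start of the episode above 0.015 m).
It also fails if it takes over 51 s, if anything falls off the work surface, if the arm or the gripper's body presses on something with over 40 N, if the wrist force passes 120 N, or if a joint passes its speed limit or range.

## Robot

A 6-joint arm with a two-finger parallel gripper is mounted at the origin on the work surface. World frame = base frame: x ahead of the robot, y to its left, z up, the work surface at z = 0. Lengths are in m, angles in rad, forces in N, time in s.
With the tool pointing down it reaches from about 0.35 to 0.85 m from the base axis. Payload 8.1 kg.
Tool frame: the origin (TCP) lies on the centre line of the jaws, within the pads' length; the fingertips stand 14 mm ahead of it and the grasp point (between the pads) lies 5 mm behind it; z points along the fingers, y is the direction in which the jaws open and shut (so a half turn about z gives the same grasp; the last joint's range is limited). The gripper opens to 93 mm and grips with 3 to 60 N. Pads are 15 mm wide; open, the fingers measure 128 mm over their backs; the gripper's body (75 mm by 188 mm) begins 65 mm behind the grasp point.
Start: joints at [1.095, 0.13, 1.488, -0, 1.523, -0.085], TCP at [0.229, 0.555, 0.233] pointing down, gripper open.
Joint ranges: [-2.96, 2.96], [-0.89, 2.26], [0.02, 2.5], [-1.34, 4.48], [0, 2.73], [-2.66, 2.66]. Speed limits (rad/s): [2.39, 2.39, 2.79, 3.14, 3.14, 3.14].

## Interface

Orientations are given as a rotation vector (axis times angle).
In Python, from plant import robot gives the robot as it stands.
- The arm moves only by the tool jog_arm, never from a script. Its argument "steps" is a list of rows, each a list of 7 numbers: the closure, from 0 (fully open) to 1 (shut), then the shift along the tool's x, y, z in m, then the turn, a rotation vector about the tool's x, y, z in rad. In form: [[jaw, tx, ty, tz, rx, ry, rz], ...]. A call has 1 to 5 rows; each row is the pose to reach, as a shift and turn from the pose measured when the call began, along the tool's axes at that moment; what a row does not reach only later rows make up. A row lasts 1/8 s, in which the tool goes at most 62.5 mm and 10.7 degrees, less where a joint would pass 70% of its speed; a pose out of reach is approached as far as the arm can. A call with a gripper value outside its range is refused whole. The fingers move at their own pace and stop on an object; "force" is the grip in N (left out, the last holds). Time passes only in rows, so rows that repeat a pose let the fingers close. It gives the time, the measured TCP pose, the force and the opening at its end, in the units of the state.
- robot.read_state(): the state, without advancing time (a new reading comes with each control period).
- robot.read_camera(name): name is "scene" or "top" or "wrist"; returns a dict with "image" (420x560x3 uint8, red, green, blue), "mtx" (3x3 intrinsics, pixels), "extrinsics" (4x4, takes a point from camera to world coordinates); the wrist camera has in their place "tool_from_camera" (4x4, takes a point from camera to tool coordinates, whose origin is the TCP and whose axes are the flange's). Camera axes: x right, y down, z forward; pixel columns grow to the right and rows downward; lengths in m; the calibration is good to about 2 mm. A picture is of the moment at which its call begins: read the wrist's pose just before it. There is no depth.
- robot.close_job(): hands the job in, once; it reports no verdict.
The state is a dict: "t": time; "q": joint angles; "dq": joint speeds; "joint_torque": joint torques, N m; "tool_pos": TCP position; "orientation": TCP orientation; "force": force on the tool from outside, world axes, zero at the start; "wrist_torque": the same for the moment, N m; "opening": finger opening in m.
Only numpy, scipy, OpenCV 4.12 (cv2) and the standard library are available. Lean on these libraries where they do the work, as an engineer would, in place of code of your own. Each camera call takes 0.05 s, during which the arm holds its last target.

## Working session

There is one attempt and no reset: what is moved stays moved. The work goes in short steps, Python scripts to look and compute and a tool call to move; the robot and the scene stay as the last step left them, time stands still between calls to the robot, and variables do not carry over. Pictures are saved under pics/ and viewed, and the job is handed in when it is done.

Besides the shell and the picture viewer there is one more tool, called after "Emit:" by a JSON object that holds its "method" and its "body", one argument or row to a line. jog_arm: Moves the arm, as the interface text tells. Its arguments: {"type":"object","properties":{"steps":{"type":"array"},"force":{"type":"number"}},"required":["steps"]}

```bash
mkdir -p pics; ls
python3 - <<'E'
from plant import robot
import cv2, numpy as np
print(robot.read_state())
for n in ("scene","top","wrist"):
    c=robot.read_camera(n); cv2.imwrite(f"pics/{n}0.png",c["image"][:,:,::-1])
    np.savez(f"{n}0.npz",**c)
E
```

```text
pics
{'t': 0.0, 'q': array([ 1.09457348e+00,  1.31186398e-01,  1.48926857e+00,  5.72558900e-07,
        1.52298914e+00, -8.53917065e-02]), 'dq': array([-5.37596427e-05,  1.96759893e-06, -3.78437355e-04,  1.47152795e-03,
       -4.52589410e-04,  2.98224970e-03]), 'joint_torque': array([-8.49316857e-04, -5.59839821e+01, -4.91753769e+01,  7.68135488e-02,
        3.55175254e-02, -2.23216875e-04]), 'tool_pos': array([0.22830022, 0.5542843 , 0.23157823]), 'orientation': array([-6.09916340e-01, -3.08129382e+00,  2.79363619e-03]), 'force': array([-0.00452222, -0.16060541, -0.35216499]), 'wrist_torque': array([0.01853284, 0.00711764, 0.03848833]), 'opening': 0.09313799802229289}
```

View pics/scene0.png

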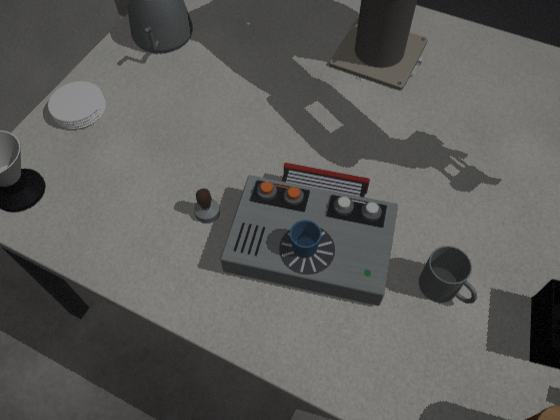

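View pics/top0.png

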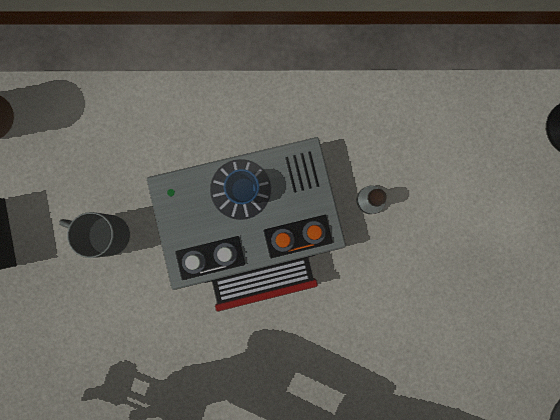

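View pics/wrist0.png

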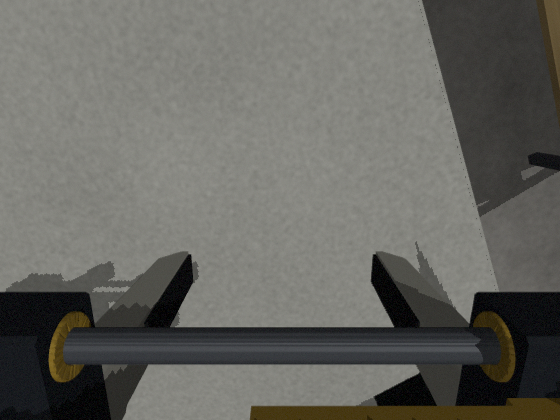

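The top view shows the orange keys at about (282,240) and (315,232), white keys at (192,262) and (225,254), and the red panel from (217,308) to (317,284). The tamper is at (375,198) and the jug at (98,235). The scene view agrees: the orange keys are at (267,188) and (294,194).

```bash
cat > h.py <<'E'
import numpy as np, cv2
def ray(c,px,z):
    K=c["mtx"];E=c["extrinsics"]
    d=E[:3,:3]@np.linalg.inv(K)@np.array([px[0],px[1],1.]);o=E[:3,3]
    return o+d*(z-o[2])/d[2]
def proj(c,P):
    E=np.linalg.inv(c["extrinsics"]);p=E[:3,:3]@np.asarray(P)+E[:3,3];u=c["mtx"]@p;return u[:2]/u[2]
def blobs(im,m,mn=15):
    n,l,s,ce=cv2.connectedComponentsWithStats(m.astype(np.uint8));return [(ce[i].round(1),s[i]) for i in range(1,n) if s[i,4]>=mn]
E
python3 - <<'E'
from h import *
for n in ("top","scene"):
    c=dict(np.load(n+"0.npz"));im=c["image"].astype(int)
    hsv=cv2.cvtColor(c["image"],cv2.COLOR_RGB2HSV);H,S,V=[hsv[...,i].astype(int) for i in range(3)]
    print(n,c["extrinsics"][:3,3])
    for nm,m,z in (("or",(H>6)&(H<22)&(S>150)&(V>120),.105),("wh",(S<30)&(V>185),.105),("red",((H<5)|(H>175))&(S>150)&(V>60),.064)):
        for ce,s in blobs(im,m,40):
            print(nm,ce,s,ray(c,ce,z).round(4))
            if nm=="red":
                ys,xs=np.nonzero(m); r=cv2.minAreaRect(np.stack([xs,ys],1).astype(np.float32)); print([(p.round(1).tolist(),ray(c,p,z).round(4).tolist()) for p in cv2.boxPoints(r)])
E
```

```text
top [0.59341068 0.03171552 0.96843627]
or [313.9 232.1] [307 226  14  14 149] [ 0.605  -0.0378  0.105 ]
or [282.3 239.7] [276 233  14  14 155] [0.5918 0.0204 0.105 ]
red [266.2 295.1] [215 280 102  31 687] [0.4869 0.0518 0.064 ]
[([214.60000610351562, 304.6000061035156], [0.4706, 0.1496, 0.064]), ([315.3999938964844, 279.3999938964844], [0.5152, -0.0424, 0.064]), ([316.8999938964844, 285.79998779296875], [0.5031, -0.0453, 0.064]), ([216.1999969482422, 310.8999938964844], [0.4586, 0.1466, 0.064])]
scene [1.1467925  0.28644729 1.0419241 ]
or [266.4 186.2] [261 182  12  10  85] [ 0.6069 -0.0372  0.105 ]
or [293.5 191.6] [288 187  12  10  87] [0.5935 0.0214 0.105 ]
red [325.9 172.6] [284 163  85  20 357] [0.4899 0.0533 0.064 ]
[([283.70001220703125, 166.8000030517578], [0.518, -0.0406, 0.064]), ([284.5, 162.60000610351562], [0.5065, -0.0444, 0.064]), ([368.5, 178.3000030517578], [0.4616, 0.1464, 0.064]), ([367.70001220703125, 182.60000610351562], [0.4732, 0.1491, 0.064])]
```

Run:
```python
from h import *
c=dict(np.load("top0.npz"))
im=c["image"][205:325,150:350,::-1];cv2.imwrite("pics/topcrop.png",cv2.resize(im,None,fx=4,fy=4,interpolation=cv2.INTER_NEAREST))
c=dict(np.load("scene0.npz"))
im=c["image"][155:235,240:400,::-1];cv2.imwrite("pics/scenecrop.png",cv2.resize(im,None,fx=5,fy=5,interpolation=cv2.INTER_NEAREST))
```

```text
(no output)
```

View pics/topcrop.png

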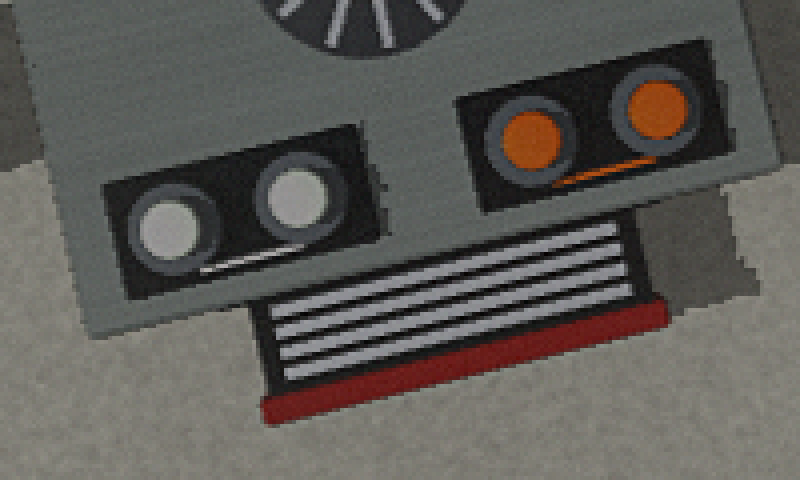

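```bash
cat >> h.py <<'E'
from scipy.spatial.transform import Rotation as Rot
YAW=0.228
ex=np.array([np.cos(YAW),np.sin(YAW),0]);ey=np.array([-np.sin(YAW),np.cos(YAW),0])
KEY=(np.array([.5925,.021])+np.array([.606,-.0375]))/2   # centre of orange pair
def delta(s,pos):
    R=Rot.from_rotvec(s["orientation"]).as_matrix()
    out=[]
    for sg in (1,-1):
        y=sg*ey; z=np.array([0,0,-1.]); x=np.cross(y,z); T=np.stack([x,y,z],1)
        out.append(Rot.from_matrix(R.T@T).as_rotvec())
    r=min(out,key=np.linalg.norm)
    return (R.T@(np.asarray(pos)-s["tool_pos"])).round(4), r.round(4)
E
python3 - <<'E'
from h import *
from plant import robot
c=dict(np.load("top0.npz"))
for p in ((173,290),(344,247)): print(ray(c,p,.075))
s=robot.read_state()
R=Rot.from_rotvec(s["orientation"]).as_matrix();print(R.round(3))
F=np.array([.481,.0507]);print("F in rinser-key frame",(F-KEY)@ex[:2],(F-KEY)@ey[:2])
P=F-ex[:2]*.045
print(P,delta(s,[*P,.2]),delta(s,[*P,.054]))
E
```

```text
[0.50031429 0.22582179 0.075     ]
[ 0.57643829 -0.09709693  0.075     ]
[[-0.925  0.381 -0.001]
 [ 0.381  0.925 -0.001]
 [ 0.    -0.001 -1.   ]]
F in rinser-key frame -0.10186528464331429 0.08415241401490856
[0.43716458 0.04052866] (array([-0.3888, -0.3955,  0.0323]), array([-1.300e-03, -6.000e-04, -6.188e-01])) (array([-0.3888, -0.3953,  0.1783]), array([-1.300e-03, -6.000e-04, -6.188e-01]))
```

Emit:
{"method": "jog_arm", "body": {
  "steps": [
    [0.54,-0.039,-0.04,0,0,0,-0.062],
    [0.54,-0.078,-0.08,0,0,0,-0.124],
    [0.54,-0.117,-0.119,0,0,0,-0.186],
    [0.54,-0.156,-0.158,0,0,0,-0.248],
    [0.54,-0.195,-0.198,0,0,0,-0.31]
  ]
}}

```text
t: 0.78
tool_pos: [0.3335, 0.2954, 0.2319]
orientation: [-0.123, -3.139, 0.002]
force: [1.0, 0.3, -0.1]
opening: 0.0481
```

```bash
cat > st.py <<'E'
from h import *
from plant import robot
s=robot.read_state()
F=np.array([.481,.0507])
print("t",s["t"],s["tool_pos"].round(4),"F",s["force"].round(2),"op",round(s["opening"],4))
d=s["tool_pos"][:2]-F;print("from panel start: x",d@ex[:2],"y",d@ey[:2])
d=s["tool_pos"][:2]-KEY;print("from keys: x",d@ex[:2],"y",d@ey[:2])
R=Rot.from_rotvec(s["orientation"]).as_matrix();print("toolx.ex",(R[:,0]@ex).round(3))
P=F-ex[:2]*.045
print("pre-high",delta(s,[*P,.15]),"pre-low",delta(s,[*P,.054]))
for z in(.16,.123,.109): print("key",z,delta(s,[*KEY,z]))
E
python3 st.py
```

```text
t 0.775 [0.3335 0.2954 0.2319] F [ 0.97  0.35 -0.12] op 0.0481
from panel start: x -0.0884070612310373 y 0.27168237172402643
from keys: x -0.1902723458743516 y 0.35583478573893496
toolx.ex -0.953
pre-high (array([-0.1234, -0.2458,  0.0822]), array([-0.0013, -0.0006, -0.3064])) pre-low (array([-0.1234, -0.2457,  0.1782]), array([-0.0013, -0.0006, -0.3064]))
key 0.16 (array([-0.2888, -0.2818,  0.0722]), array([-0.0013, -0.0006, -0.3064]))
key 0.123 (array([-0.2888, -0.2817,  0.1092]), array([-0.0013, -0.0006, -0.3064]))
key 0.109 (array([-0.2888, -0.2817,  0.1232]), array([-0.0013, -0.0006, -0.3064]))
```

Emit:
{"method": "jog_arm", "body": {
  "steps": [
    [0.54,-0.025,-0.049,0.016,0,0,-0.061],
    [0.54,-0.05,-0.098,0.032,0,0,-0.122],
    [0.54,-0.074,-0.147,0.048,0,0,-0.183],
    [0.54,-0.099,-0.196,0.064,0,0,-0.245],
    [0.54,-0.123,-0.246,0.082,0,0,-0.306]
  ]
}}

```text
t: 1.4
tool_pos: [0.4373, 0.0386, 0.1499]
orientation: [-0.36, 3.121, -0.002]
force: [0.9, 0.7, 0.6]
opening: 0.0427
```

```bash
python3 st.py
```

```text
t 1.4 [0.4373 0.0386 0.1499] F [0.92 0.72 0.61] op 0.0427
from panel start: x -0.04528280151531465 y -0.0018755882863386586
from keys: x -0.14714808615862895 y 0.08227682572856988
toolx.ex -1.0
pre-high (array([-0.0003,  0.0019, -0.0001]), array([-0.0013,  0.0002,  0.0017])) pre-low (array([-0.0003,  0.002 ,  0.0959]), array([-0.0013,  0.0002,  0.0017]))
key 0.16 (array([-0.147 , -0.0825, -0.01  ]), array([-0.0013,  0.0002,  0.0017]))
key 0.123 (array([-0.147 , -0.0825,  0.027 ]), array([-0.0013,  0.0002,  0.0017]))
key 0.109 (array([-0.147 , -0.0825,  0.041 ]), array([-0.0013,  0.0002,  0.0017]))
```

Emit:
{"method": "jog_arm", "body": {
  "steps": [
    [0.54,0,0.002,0.03,0,0,0],
    [0.54,0,0.002,0.06,0,0,0],
    [0.54,0,0.002,0.085,0,0,0],
    [0.54,0,0.002,0.096,0,0,0],
    [0.54,0,0.002,0.096,0,0,0]
  ]
}}

```text
t: 2.02
tool_pos: [0.4363, 0.0405, 0.0534]
orientation: [0.36, -3.12, 0.002]
force: [0.3, 0.5, 0.0]
opening: 0.0427
```

```bash
python3 - <<'E'
from plant import robot
import cv2
for n in ("scene","wrist"): cv2.imwrite(f"pics/{n}1.png",robot.read_camera(n)["image"][:,:,::-1])
E
python3 st.py
```

```text
t 2.125 [0.4376 0.0405 0.0548] F [0.3  0.31 0.8 ] op 0.0426
from panel start: x -0.04459956181142878 y -9.576064326196308e-05
from keys: x -0.14646484645474306 y 0.08405665337164658
toolx.ex -1.0
pre-high (array([ 0.0003, -0.0001, -0.0952]), array([-0.0016,  0.0014,  0.0018])) pre-low (array([0.0004, 0.0001, 0.0008]), array([-0.0016,  0.0014,  0.0018]))
key 0.16 (array([-0.1465, -0.0845, -0.1048]), array([-0.0016,  0.0014,  0.0018]))
key 0.123 (array([-0.1464, -0.0844, -0.0678]), array([-0.0016,  0.0014,  0.0018]))
key 0.109 (array([-0.1464, -0.0844, -0.0538]), array([-0.0016,  0.0014,  0.0018]))
```

View pics/scene1.png

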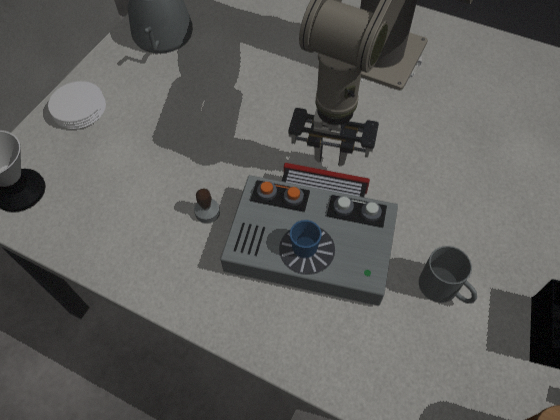

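View pics/wrist1.png

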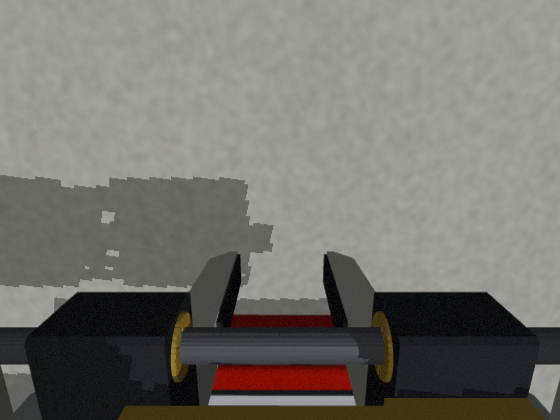

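Both fingertips stand just in front of the red panel: at about (322,152) and (343,156) in the scene view, and either side of the red at (290,320) in the wrist view. Now I'll push.

Emit:
{"method": "jog_arm", "body": {
  "steps": [
    [0.54,-0.015,0,0,0,0,0],
    [0.54,-0.028,0,0,0,0,0],
    [0.54,-0.038,0,0,0,0,0],
    [0.54,-0.047,0,0,0,0,0],
    [0.54,-0.056,0,0,0,0,0]
  ]
}}

```text
t: 2.75
tool_pos: [0.4923, 0.0534, 0.0548]
orientation: [-0.36, 3.12, -0.002]
force: [-2.9, -0.9, 2.6]
opening: 0.0426
```

Emit:
{"method": "jog_arm", "body": {
  "steps": [
    [0.54,-0.008,0,0,0,0,0],
    [0.54,-0.014,0,0,0,0,0],
    [0.54,-0.018,0,0,0,0,0],
    [0.54,-0.021,0,0,0,0,0]
  ]
}}

```text
t: 3.25
tool_pos: [0.5129, 0.0582, 0.0547]
orientation: [-0.36, 3.12, -0.002]
force: [-2.1, -1.2, 0.6]
opening: 0.0425
```

```bash
python3 st.py
```

```text
t 3.25 [0.5129 0.0582 0.0547] F [-2.1  -1.25  0.64] op 0.0425
from panel start: x 0.032739556003618664 y 8.910958533698502e-05
from keys: x -0.06912572863969563 y 0.08424152360024553
toolx.ex -1.0
pre-high (array([ 0.0777, -0.0001, -0.0953]), array([-0.0015,  0.0004,  0.0019])) pre-low (array([0.0777, 0.0001, 0.0007]), array([-0.0015,  0.0004,  0.0019]))
key 0.16 (array([-0.069 , -0.0845, -0.1051]), array([-0.0015,  0.0004,  0.0019]))
key 0.123 (array([-0.069 , -0.0845, -0.0681]), array([-0.0015,  0.0004,  0.0019]))
key 0.109 (array([-0.069 , -0.0845, -0.0541]), array([-0.0015,  0.0004,  0.0019]))
```

Emit:
{"method": "jog_arm", "body": {
  "steps": [
    [0.54,-0.002,0,0,0,0,0],
    [0.54,-0.004,0,0,0,0,0],
    [0.54,-0.006,0,0,0,0,0]
  ]
}}

```text
t: 3.62
tool_pos: [0.5151, 0.0587, 0.0544]
orientation: [0.359, -3.113, 0.003]
force: [-27.4, -6.9, 24.2]
opening: 0.0429
```

Hard stop reached: the force jumped to 27 N. I'll ease off and hold briefly, then retreat and look.

Emit:
{"method": "jog_arm", "body": {
  "steps": [
    [0.54,0,0,0,0,0,0],
    [0.54,0,0,0,0,0,0],
    [0.54,0.02,0,0,0,0,0],
    [0.54,0.045,0,0,0,0,0],
    [0.54,0.045,0,-0.04,0,0,0]
  ]
}}

```text
t: 4.25
tool_pos: [0.4674, 0.0485, 0.0913]
orientation: [0.358, -3.106, 0.002]
force: [0.7, 1.0, 0.6]
opening: 0.0426
```

Emit:
{"method": "jog_arm", "body": {
  "steps": [
    [0.54,0,0,-0.05,0,0,0],
    [0.54,0,0,-0.07,0,0,0],
    [0.54,0,0,-0.07,0,0,0]
  ]
}}

```text
t: 4.62
tool_pos: [0.4704, 0.0489, 0.1635]
orientation: [0.359, -3.111, 0.002]
force: [-0.1, -1.0, 0.1]
opening: 0.0424
```

```bash
python3 - <<'E'
from plant import robot
import cv2,numpy as np
for n in ("scene","top"): 
    c=robot.read_camera(n); cv2.imwrite(f"pics/{n}2.png",c["image"][:,:,::-1]); np.savez(n+"2.npz",**c)
E
python3 st.py
python3 - <<'E'
from h import *
for n in ("top","scene"):
    c=dict(np.load(n+"2.npz"))
    hsv=cv2.cvtColor(c["image"],cv2.COLOR_RGB2HSV);H,S,V=[hsv[...,i].astype(int) for i in range(3)]
    for nm,m,z in (("or",(H>6)&(H<22)&(S>150)&(V>120),.105),("red",((H<5)|(H>175))&(S>150)&(V>60),.064)):
        for ce,s in blobs(None,m,40):
            print(n,nm,ce,s,ray(c,ce,z).round(4))
E
```

```text
t 4.725 [0.4683 0.0489 0.1605] F [0.35 0.35 0.05] op 0.0427
from panel start: x -0.012764038743855328 y 0.001082392096287959
from keys: x -0.11462932338716962 y 0.0852348061111965
toolx.ex -1.0
pre-high (array([ 0.0321, -0.001 ,  0.011 ]), array([ 0.0009, -0.0155,  0.0019])) pre-low (array([ 0.0306, -0.0011,  0.107 ]), array([ 0.0009, -0.0155,  0.0019]))
key 0.16 (array([-0.1145, -0.0855, -0.0013]), array([ 0.0009, -0.0155,  0.0019]))
key 0.123 (array([-0.115 , -0.0855,  0.0357]), array([ 0.0009, -0.0155,  0.0019]))
key 0.109 (array([-0.1152, -0.0855,  0.0497]), array([ 0.0009, -0.0155,  0.0019]))
top or [313.7 232.1] [307 225  14  15 158] [ 0.605  -0.0375  0.105 ]
top or [282.4 239.8] [276 233  14  14 160] [0.5916 0.0202 0.105 ]
top red [260.4 271.8] [210 257 102  30 598] [0.5311 0.0624 0.064 ]
scene or [266.4 186.4] [261 182  12  10  90] [ 0.6074 -0.0369  0.105 ]
scene or [293.4 191.7] [288 187  12  10  90] [0.5938 0.0213 0.105 ]
scene red [321.8 187.5] [280 179  86  18 117] [0.5312 0.0619 0.064 ]
```

View pics/scene2.png

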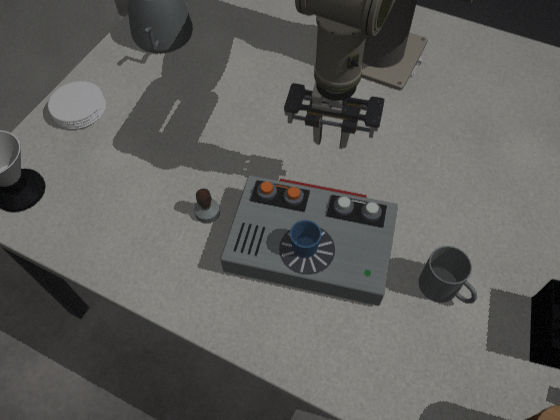

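View pics/top2.png

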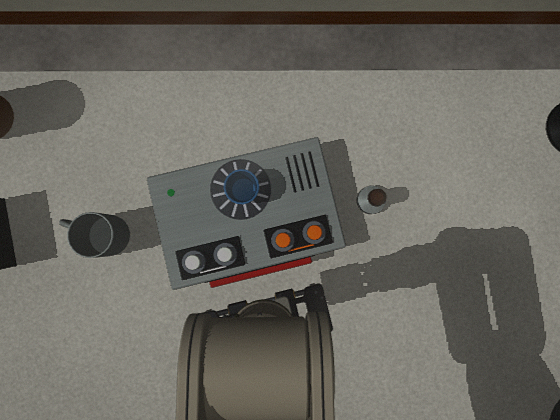

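The red panel now sits flush against the machine: red centre at (260,272) in the top view. Nothing else has moved. Next, above the orange keys.

Emit:
{"method": "jog_arm", "body": {
  "steps": [
    [0.54,-0.03,-0.022,-0.002,0,-0.015,0],
    [0.54,-0.06,-0.044,-0.002,0,-0.015,0],
    [0.54,-0.088,-0.065,-0.002,0,-0.015,0],
    [0.54,-0.115,-0.0855,-0.002,0,-0.015,0.002],
    [0.54,-0.115,-0.0855,-0.002,0,-0.015,0.002]
  ]
}}

```text
t: 5.35
tool_pos: [0.5998, -0.009, 0.1578]
orientation: [0.355, -3.118, -0.002]
force: [-0.6, -0.4, 0.1]
opening: 0.0427
```

```bash
python3 - <<'E'
from plant import robot
import cv2,numpy as np
s=robot.read_state()
for n in ("scene","wrist"): 
    c=robot.read_camera(n); cv2.imwrite(f"pics/{n}3.png",c["image"][:,:,::-1]); np.savez(n+"3.npz",**c,pos=s["tool_pos"],ori=s["orientation"])
E
python3 st.py
```

```text
t 5.45 [ 0.5985 -0.008   0.1585] F [ 0.78 -0.6   0.04] op 0.0429
from panel start: x 0.10123559348685028 y -0.08374182679476394
from keys: x -0.0006296911564640044 y 0.0004105872201446139
toolx.ex -1.0
pre-high (array([0.1462, 0.0837, 0.0093]), array([ 0.0022, -0.0037, -0.0005])) pre-low (array([0.1459, 0.0834, 0.1053]), array([ 0.0022, -0.0037, -0.0005]))
key 0.16 (array([-0.0006, -0.0004, -0.0015]), array([ 0.0022, -0.0037, -0.0005]))
key 0.123 (array([-0.0008, -0.0005,  0.0355]), array([ 0.0022, -0.0037, -0.0005]))
key 0.109 (array([-0.0008, -0.0005,  0.0495]), array([ 0.0022, -0.0037, -0.0005]))
```

View pics/scene3.png

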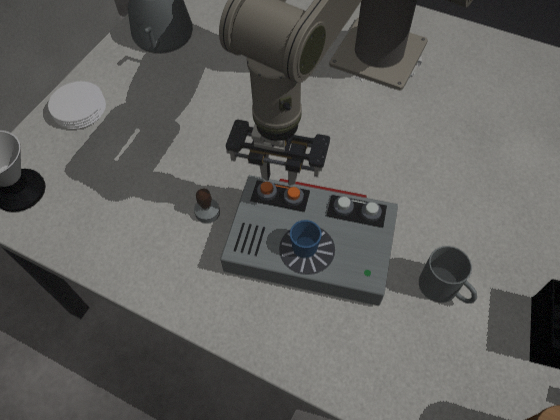

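View pics/wrist3.png

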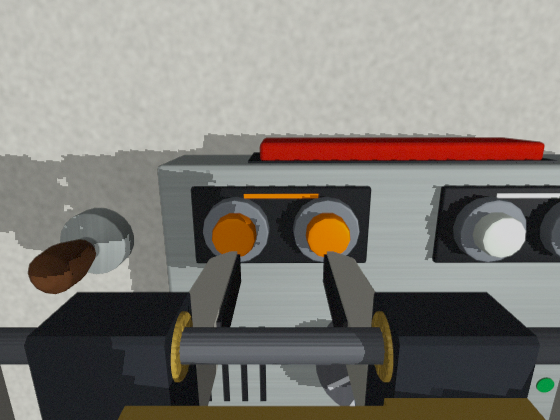

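Run:
```python
from h import *
c=dict(np.load("wrist3.npz"))
T=np.linalg.inv(c["tool_from_camera"]);K=c["mtx"]
def pj(p):
    u=K@(T[:3,:3]@np.array(p)+T[:3,3]);return (u[:2]/u[2]).round(1)
for y in (-.039,-.030,-.0214,.0214,.030,.039): print(y,pj([.0075,y,.014]),pj([-.0075,y,.014]))
# key centres with wrist cam
R=Rot.from_rotvec(c["ori"]).as_matrix();W=np.eye(4);W[:3,:3]=R;W[:3,3]=c["pos"]
d=dict(mtx=K,extrinsics=W@c["tool_from_camera"])
hsv=cv2.cvtColor(c["image"],cv2.COLOR_RGB2HSV);H,S,V=[hsv[...,i].astype(int) for i in range(3)]
for k in ([.5925,.021,.105],[.606,-.0375,.105]): print("key proj",proj(d,k))
for ce,s in blobs(None,(H>6)&(H<22)&(S>200)&(V>190),200): print(ce,s,ray(d,ce,.105))
im=c["image"][180:320,170:400,::-1];cv2.imwrite("pics/w3c.png",cv2.resize(im,None,fx=3.4,fy=3.4,interpolation=cv2.INTER_NEAREST))
```

```text
-0.039 [204.9 253.5] [206.7 279.9]
-0.03 [222.4 253.5] [223.8 279.9]
-0.0214 [239.2 253.5] [240.1 279.9]
0.0214 [322.5 253.5] [321.6 279.9]
0.03 [339.3 253.5] [338.  279.9]
0.039 [356.8 253.5] [355.1 279.9]
key proj [330.27033    239.82063626]
key proj [234.28129754 239.91700504]
[276.5 195.4] [244 194  74   4 262] [ 0.57220966 -0.0180643   0.105     ]
[328.7 236.5] [ 308  219   42   37 1170] [0.59058822 0.01946705 0.105     ]
```

View pics/w3c.png

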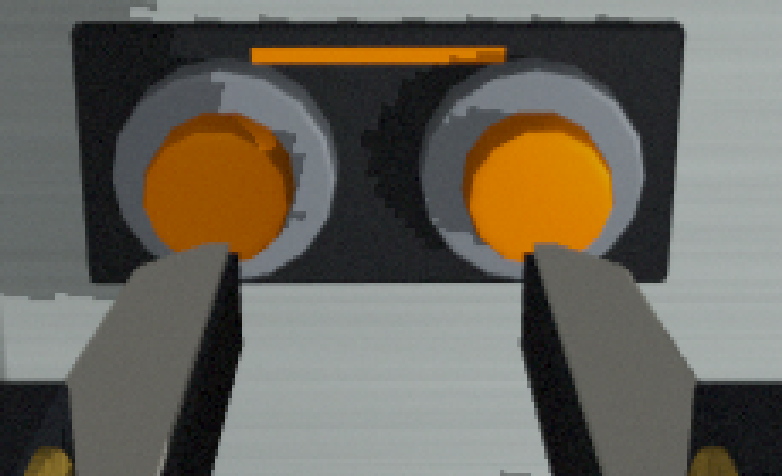

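The fingertips are tapered, so each tip's centre is nearer the jaw line than I'd assumed. I'll open to about 48 mm to centre them on the keys, then stop just above.

Emit:
{"method": "jog_arm", "body": {
  "steps": [
    [0.48,-0.0005,-0.0004,0.01,0.002,-0.003,0],
    [0.48,-0.0005,-0.0004,0.02,0.002,-0.003,0],
    [0.48,-0.0005,-0.0004,0.027,0.002,-0.003,0],
    [0.48,-0.0005,-0.0004,0.032,0.002,-0.003,0],
    [0.48,-0.0005,-0.0004,0.032,0.002,-0.003,0]
  ]
}}

```text
t: 6.08
tool_pos: [0.5987, -0.0081, 0.1261]
orientation: [0.357, -3.12, -0.0]
force: [-0.5, -0.2, -0.3]
opening: 0.0485
```

```bash
python3 - <<'E'
from plant import robot
import cv2,numpy as np
s=robot.read_state()
c=robot.read_camera("wrist"); im=c["image"][180:320,170:400,::-1];cv2.imwrite("pics/w4c.png",cv2.resize(im,None,fx=3.4,fy=3.4,interpolation=cv2.INTER_NEAREST))
E
python3 st.py
```

```text
t 6.125 [ 0.599  -0.0082  0.1266] F [-0.27 -0.49  0.63] op 0.0483
from panel start: x 0.10161827248879848 y -0.08404075382885938
from keys: x -0.0002470121545158134 y 0.00011166018604916137
toolx.ex -1.0
pre-high (array([ 0.1467,  0.084 , -0.0233]), array([ 0.0002, -0.0007, -0.0004])) pre-low (array([0.1466, 0.084 , 0.0727]), array([ 0.0002, -0.0007, -0.0004]))
key 0.16 (array([-0.0002, -0.0001, -0.0334]), array([ 0.0002, -0.0007, -0.0004]))
key 0.123 (array([-0.0002, -0.0001,  0.0036]), array([ 0.0002, -0.0007, -0.0004]))
key 0.109 (array([-0.0003, -0.0001,  0.0176]), array([ 0.0002, -0.0007, -0.0004]))
```

View pics/w4c.png

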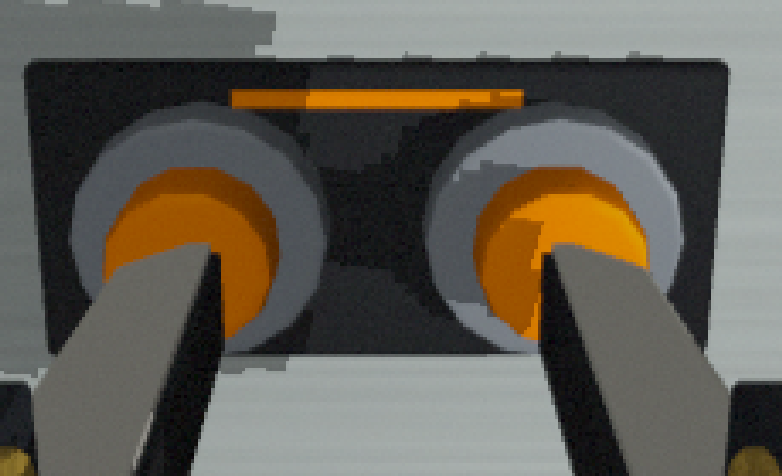

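Both fingertips are centred over their orange keys: crop pixels (190,250) and (575,250), with key centres near (192,265) and (562,265). Now I'll press both together.

Emit:
{"method": "jog_arm", "body": {
  "steps": [
    [0.48,0,0,0.005,0,0,0],
    [0.48,0,0,0.009,0,0,0],
    [0.48,0,0,0.013,0,0,0],
    [0.48,0,0,0.017,0,0,0]
  ]
}}

```text
t: 6.62
tool_pos: [0.5995, -0.0083, 0.111]
orientation: [-0.357, 3.121, -0.0]
force: [-13.8, 1.5, 36.5]
opening: 0.0479
```

Emit:
{"method": "jog_arm", "body": {
  "steps": [
    [0.48,0,0,0.001,0,0,0],
    [0.48,0,0,0.001,0,0,0],
    [0.48,0,0,0.001,0,0,0],
    [0.48,0,0,0.001,0,0,0]
  ]
}}

```text
t: 7.12
tool_pos: [0.5994, -0.0082, 0.1113]
orientation: [-0.357, 3.121, -0.0]
force: [-6.8, 0.6, 11.9]
opening: 0.0487
```

```bash
python3 - <<'E'
from plant import robot
import cv2,numpy as np
c=robot.read_camera("wrist"); im=c["image"][180:320,170:400,::-1];cv2.imwrite("pics/w5c.png",cv2.resize(im,None,fx=3.4,fy=3.4,interpolation=cv2.INTER_NEAREST))
E
python3 st.py
```

```text
t 7.175 [ 0.5995 -0.0083  0.1113] F [-5.96  0.89 11.95] op 0.0485
from panel start: x 0.1020633248631422 y -0.084209854435713
from keys: x 0.00019804021982791062 y -5.744042080446065e-05
toolx.ex -1.0
pre-high (array([ 0.1471,  0.0842, -0.0388]), array([-0.0003,  0.0004, -0.0003])) pre-low (array([0.1471, 0.0842, 0.0572]), array([-0.0003,  0.0004, -0.0003]))
key 0.16 (array([ 0.0002,  0.    , -0.0487]), array([-0.0003,  0.0004, -0.0003]))
key 0.123 (array([ 0.0002,  0.0001, -0.0117]), array([-0.0003,  0.0004, -0.0003]))
key 0.109 (array([0.0002, 0.0001, 0.0023]), array([-0.0003,  0.0004, -0.0003]))
```

View pics/w5c.png

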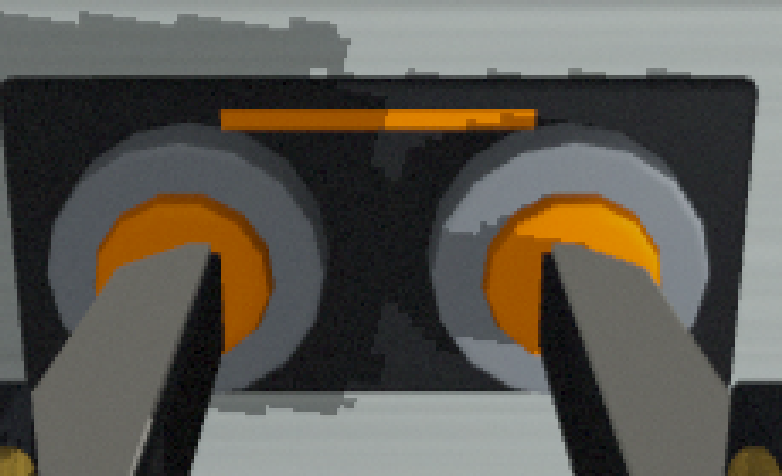

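Both keys are down equally, with only a thin orange rim showing above each collar. I'll hold.

Emit:
{"method": "jog_arm", "body": {
  "steps": [
    [0.48,0,0,0.0015,0,0,0],
    [0.48,0,0,0.0015,0,0,0],
    [0.48,0,0,0.0015,0,0,0],
    [0.48,0,0,0.0015,0,0,0],
    [0.48,0,0,0.0015,0,0,0]
  ]
}}

```text
t: 7.8
tool_pos: [0.5994, -0.0082, 0.1112]
orientation: [-0.357, 3.121, -0.001]
force: [-7.2, 0.7, 12.5]
opening: 0.0483
```

Emit:
{"method": "jog_arm", "body": {
  "steps": [
    [0.48,0,0,0.0015,0,0,0],
    [0.48,0,0,0.0015,0,0,0],
    [0.48,0,0,0.0015,0,0,0],
    [0.48,0,0,0.0015,0,0,0],
    [0.48,0,0,0.0015,0,0,0]
  ]
}}

```text
t: 8.43
tool_pos: [0.5995, -0.0082, 0.1113]
orientation: [-0.357, 3.121, -0.001]
force: [-6.6, -0.1, 13.1]
opening: 0.0489
```

Emit:
{"method": "jog_arm", "body": {
  "steps": [
    [0.48,0,0,0.0015,0,0,0],
    [0.48,0,0,0.0015,0,0,0],
    [0.48,0,0,0.0015,0,0,0],
    [0.48,0,0,0.0015,0,0,0],
    [0.48,0,0,0.0015,0,0,0]
  ]
}}

```text
t: 9.05
tool_pos: [0.5994, -0.0083, 0.1113]
orientation: [-0.357, 3.12, -0.001]
force: [-7.8, 0.7, 13.8]
opening: 0.0485
```

Emit:
{"method": "jog_arm", "body": {
  "steps": [
    [0.48,0,0,0.0015,0,0,0],
    [0.48,0,0,0.0015,0,0,0],
    [0.48,0,0,0.0015,0,0,0],
    [0.48,0,0,0.0015,0,0,0],
    [0.48,0,0,0.0015,0,0,0]
  ]
}}

```text
t: 9.68
tool_pos: [0.5994, -0.0083, 0.1113]
orientation: [-0.357, 3.12, -0.001]
force: [-6.7, 1.1, 13.1]
opening: 0.0481
```

Emit:
{"method": "jog_arm", "body": {
  "steps": [
    [0.48,0,0,0.0015,0,0,0],
    [0.48,0,0,0.0015,0,0,0],
    [0.48,0,0,0.0015,0,0,0],
    [0.48,0,0,0.0015,0,0,0]
  ]
}}

```text
t: 10.18
tool_pos: [0.5994, -0.0082, 0.1113]
orientation: [-0.357, 3.12, -0.001]
force: [-6.4, 0.1, 13.1]
opening: 0.0486
```

Held for about 3.5 s. Releasing straight up.

Emit:
{"method": "jog_arm", "body": {
  "steps": [
    [0.48,0,0,-0.008,0,0,0],
    [0.48,0,0,-0.02,0,0,0],
    [0.48,0,0,-0.05,0,0,0],
    [0.48,0,0,-0.09,0,0,0],
    [0.48,0,0,-0.12,0,0,0]
  ]
}}

```text
t: 10.8
tool_pos: [0.5996, -0.0082, 0.2332]
orientation: [-0.357, 3.119, -0.002]
force: [0.5, -0.1, -0.3]
opening: 0.0483
```

Emit:
{"method": "jog_arm", "body": {
  "steps": [
    [0.48,0.05,0,0,0,0,0],
    [0.48,0.1,0,0,0,0,0],
    [0.48,0.15,0,0,0,0,0],
    [0.48,0.15,0,0,0,0,0],
    [0.48,0.15,0,0,0,0,0]
  ]
}}

```text
t: 11.42
tool_pos: [0.454, -0.0422, 0.2335]
orientation: [-0.356, 3.117, -0.002]
force: [0.7, -0.1, 0.0]
opening: 0.0482
```

Run:
```python
from plant import robot
from h import *
for n in ("scene","top"):
    c=robot.read_camera(n); cv2.imwrite(f"pics/{n}6.png",c["image"][:,:,::-1])
    hsv=cv2.cvtColor(c["image"],cv2.COLOR_RGB2HSV);H,S,V=[hsv[...,i].astype(int) for i in range(3)]
    for nm,m,z in (("or",(H>6)&(H<22)&(S>150)&(V>120),.105),("red",((H<5)|(H>175))&(S>150)&(V>60),.064)):
        for ce,s in blobs(None,m,40):
            print(n,nm,ce,s,ray(c,ce,z).round(4))
print(robot.read_state()["force"])
```

```text
scene or [266.4 186.2] [261 182  12  10  84] [ 0.6069 -0.0372  0.105 ]
scene or [293.5 191.6] [288 187  12  10  87] [0.5935 0.0214 0.105 ]
scene red [322.7 187.6] [280 179  86  18 117] [0.5306 0.0638 0.064 ]
top or [313.8 232.1] [307 225  14  15 154] [ 0.605  -0.0376  0.105 ]
top or [282.4 239.8] [276 233  14  14 158] [0.5916 0.0202 0.105 ]
top red [260.5 271.8] [210 257 102  30 591] [0.5311 0.0622 0.064 ]
[0.13492613 0.70416425 0.78751381]
```

View pics/scene6.png

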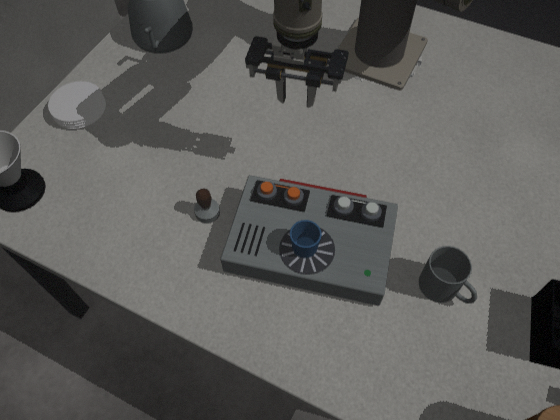

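View pics/top6.png

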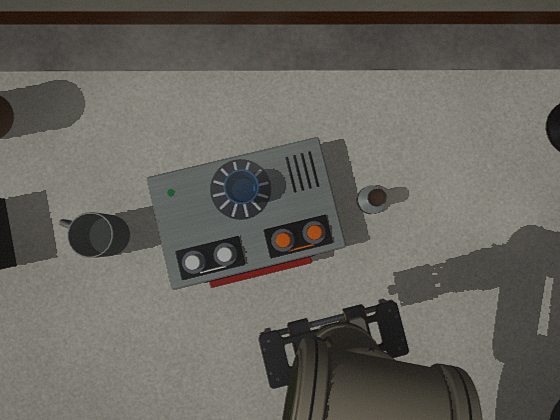

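The tray is flush and the orange keys are up, at the same pixels as at the start: (266,186) and (294,192) in the scene view. The cup, jug and tamper haven't moved, and the arm is clear.

```bash
python3 -c "
from plant import robot
print(robot.close_job())"
```

```text
the job is handed in; nothing more can be done
None
```

The tray is fully home and the hot rinse keys have been pressed and released; I handed the job in at about 11.5 s of the 51 s allowed. There was no verdict on hand-in.

- **Tray:** I pushed it in about 45 mm with both fingertips until it hit its hard stop, where the force jumped from about 2 N to 27 N. The panel then stayed flush against the rinser.
- **Orange keys:** I pressed both together, one fingertip on each. The force peaked at about 36 N as the keys reached their stops. I then held them fully down at about 13 N total for roughly 3.5 s, and let go straight up.
- **Last checks:** The pictures show the tray flush and the orange keys back up at their starting pixels. The white keys were not touched. By eye, the cup, jug and tamper stand where they were. The arm was clear, with the force reading near zero.

No check failed. The two fixed cameras differed by about 2 mm on the key positions, which is within their calibration. During the hold there was a sideways force of about 7 N on the tool, with no visible effect.

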